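Close and clamp a split lipstick mould with the extension bar

TASK

Push the three loose mould bars flush against the fence so the row is even, then slip the square-tube extension bar fully home on the clamp handle, hold it by its ribbed grip and throw the clamp past its dead point until it locks on the mould. Leave the clamp locked with the bar still on its handle, and do not disturb the bottles and the jar.

Things in the scene. Friction and masses are not known exactly. Their poses are not given: they have to be found in the camera images.
- frame: Fixed dark-grey steel mould-closing frame: base plate 10 mm thick covering own x -48..60, y -160..250 mm; origin on the bench under the clamp's pivot; +y is the way the clamp pushes, z up. The three mould bars stand on the plate (z 10) between end stop and clamp pad
- fence (a point): Middle of the top inner edge of the fence, the upright strip 12 mm thick along the plate's whole -x edge: inner face at frame x = -32, y -160..250, top 65 mm above the bench
- end_stop (a point): Centre of the face of the end stop, the fixed block at frame y = 217 mm against which the clamp squeezes the row; it spans frame x -32..40, top 60 mm above the bench
- bar_a: Aluminium mould bar nearest the clamp, 64 (own x) x 25 (own y) x 50 mm tall, 0.21 kg, half-round cavities in the side that faces the next bar; origin at the centre of its underside. Loose; it starts 6 to 20 mm off the fence. Flush: its -x end against the fence, so its origin is at frame x = 0; clamped, its origin is at about frame y 154.5 mm
- bar_b: Middle mould bar, same size, cavities on both sides; flush at frame x = 0, clamped at about frame y 179.5 mm
- bar_c: Mould bar next to the end stop, same size; flush at frame x = 0, clamped at about frame y 204.5 mm
- handle (a joint): Angle of the clamp handle about its vertical pivot, rad, counter-clockwise from above. 0: open, handle along frame -y, parallel to the fence; it starts there and a strong return spring holds it there. The load rises to its peak, about 3.2 N m, at 0.5 rad and vanishes at the dead point, 1.10; beyond it the clamp pulls itself to its locked stop at 1.30, the sprung rubber pad pressing the row with 20 to 30 N
- pad: Sprung round rubber pad, 26 mm across, on the clamp's plunger, its axis 36 mm above the bench at frame x = 0; origin at the plunger's pin, the pad's face 56 mm ahead along frame +y. Open, the face is at frame y 123 mm; the throw moves it about 24 mm towards the end stop
- clamp_pivot (a point): Point on the handle's vertical pivot axis, 45 mm above the bench, at the height of the handle's centre line
- handle_shoulder (a point): Centre of the 28 mm square stop shoulder at the handle's root, where the tube's mouth ends when fully home. In the handle's axes (the frame's, turned by the handle angle) it is at x -7, y -34 mm from the pivot. From it the round rod, 18 mm thick, runs 78 mm along the handle's -y, the last 18 mm tapering to 8 mm
- handle_tip (a point): Tip of the handle rod, 78 mm from the shoulder. With the clamp open the rod's centre line is 25 mm from the fence's inner face; the fence is 20 mm higher than the rod and ends 126 mm from the shoulder, so no finger fits between tube and fence: a tube on the handle can be held only beyond the fence's end
- tube: Extension bar: steel square tube 30 x 30 mm, 24 mm bore, 280 mm long, 0.24 to 0.38 kg, along its own x; origin at the centre of its underside. +x end: open mouth. -x end: plugged, with a ribbed dark-grey plastic grip 110 mm long. It starts on the bench, 110 to 130 mm of its mouth end showing in front of the riser, the rest tucked under it: draw it out about 180 mm to free it
- tube_mouth (a point): Centre of the tube's open mouth (+x end, on its centre line)
- tube_grip (a point): Centre of the ribbed grip, on the tube's centre line, 225 mm from the mouth
- riser: Fixed low shelf: glass deck 160 (x) x 180 (y) mm, underside 44 mm and top 54 mm above the bench, on two 10 mm aluminium side panels along its x ends; open to its own +y (front). Origin on the bench under its centre
- amber_bottle: Amber bottle, 52 mm in diameter, 95 mm tall, standing on the riser; leave alone. Origin: centre of its underside
- cream_jar: White jar, 60 mm in diameter, 50 mm tall, on the bench; leave alone. Origin: centre of its underside
- sample_bottle: White bottle, 48 mm in diameter, 90 mm tall, on the bench; leave alone. Origin: centre of its underside
Not all that is in view belongs to the job. What is shaped like the bar_b but orange or turquoise is not meant.

How it is judged (in metres and radians):
On the way, in this order (a step that is already met when the one before it is completed fails the run):
1. the tube is fully home on the handle while the clamp is still open (y of tube_mouth in the frame of handle_shoulder above -0.008 m and distance between tube_mouth and handle_shoulder below 0.012 m and value of joint handle below 0.5 rad), for 0.1 s.
2. the clamp is being thrown by the tube, held by its ribbed grip, with the mould bars flush (value of joint handle between 0.6 and 1.08 rad and contact force between the fingers and tube above 1 N and distance between the grasp point and tube_grip below 0.065 m and distance between tube_mouth and handle_shoulder below 0.02 m and x of each of bar_a, bar_b, bar_c in the frame of frame below 0.0035 m), for 0.05 s.
At the end, for the whole second after the job is handed in: The handle is locked past its dead point (over 1.24 rad), the pad presses the row with over 8 N, all three mould bars stand upright, pushed together and with their ends within 3.5 mm of the fence, and the tube is at rest on the handle with its mouth within 30 mm of the shoulder (value of joint handle above 1.24 rad and contact force between pad and bar_a above 8 N and x of each of bar_a, bar_b, bar_c in the frame of frame below 0.0035 m and y of bar_a in the frame of frame above 0.151 m and angle between each of bar_a, bar_b, bar_c's own z axis and vertical below 0.06 rad and distance between tube_mouth and handle_shoulder below 0.03 m and linear speed of tube below 0.03 m/s); the robot touches nothing.
It fails at once if the clamp is thrown without the extension bar on its handle (value of joint handle above 0.6 rad and distance between tube_mouth and handle_shoulder above 0.035 m).
It fails at once if a bottle or the jar is pushed away or knocked over (distance of any of amber_bottle, cream_jar, sample_bottle from where it was at the start of the episode above 0.02 m).
It also fails if it takes over 72 s, if anything falls off the work surface, if the arm or the gripper's body presses on something with over 40 N, if the wrist force passes 120 N, or if a joint passes its speed limit or range.

ROBOT

A 6-joint arm with a two-finger parallel gripper is mounted at the origin on the work surface. World frame = base frame: x ahead of the robot, y to its left, z up, the work surface at z = 0. Lengths are in mm, angles in rad, forces in N, time in s.
With the tool pointing down it reaches from about 350 to 775 mm from the base axis. Payload 7.3 kg.
Tool frame: the origin (TCP) lies between the finger pads; the fingertips stand 25 mm ahead of it and the grasp point (between the pads) lies 6 mm ahead of it; z points along the fingers, y is the direction in which the jaws open and shut (so a half turn about z gives the same grasp; the last joint's range is limited). The gripper opens to 92 mm and grips with 3 to 60 N. Pads are 19 mm wide; open, the fingers measure 130 mm over their backs; the gripper's body (75 mm by 190 mm) begins 47 mm behind the grasp point.
Start: joints at [-0.146, 0.342, 1.524, -0, 1.275, -0.146], TCP at [525.017, 0.02, 251.741] pointing down, gripper open.
Joint ranges: [-2.53, 2.53], [-0.77, 2.02], [0.04, 2.7], [-1, 4.14], [0.28, 2.66], [-3.11, 3.11]. Speed limits (rad/s): [2.57, 2.57, 3.14, 3.14, 3.14, 3.14].

INTERFACE

Orientations are given as [roll, pitch, yaw] about the fixed x, y, z axes, in that order (R = Rz(yaw) Ry(pitch) Rx(roll)).
In Python, from plant import get_obs, capture, calibration, close_job gives the robot as it stands. The module is installed in compiled form; this text tells all that it offers.
- The arm moves only by the shell command python3 -m jog 'ROWS'. ROWS is JSON, one flat list of numbers, 5 for each row, row after row: the closure, from 0 (fully open) to 1 (shut), then the shift along the tool's x, y, z in mm, then the turn about the tool's z in degrees. In form: [fingers, tx, ty, tz, yaw, fingers, tx, ty, tz, yaw, ...]. A call has 1 to 5 rows; each row shifts and turns the pose as measured when the row begins, along the tool's axes as they then stand; what a row does not reach is not made up. A row lasts 1/10 s, in which the tool goes at most 50 mm and 8.59 degrees, less where a joint would pass 70% of its speed; a pose out of reach is approached as far as the arm can. A call is refused whole if a number of a shift passes 50 or a number of a turn 8.59, either way. A call with a gripper value outside its range is refused whole. The fingers move at their own pace and stop on an object; the grip force is fixed at half the most. Time passes only in rows, so rows that do not move let the fingers close. It gives the time, the measured TCP pose, the force and the opening at its end, in the units of the state.
- get_obs(): the state, without advancing time (a new reading comes with each control period).
- capture(name): name is "scene" or "side" or "wrist"; returns (picture, depth): 420x560x3 uint8, red, green, blue; 420x560 float32, mm along the optical axis (not along the pixel's ray), 0 where there is no reading.
- calibration(name): a dict with "fovy" (degrees; the focal length in pixels is half the picture's height over the tangent of half this angle, whatever the lens; pixels are square), "cx", "cy" (the principal point, pixels), "R" (3x3) and "t" (3): a world point X has camera coordinates R X + t. Camera axes: x right, y down, z forward; pixel columns grow to the right and rows downward; lengths in mm; the calibration is good to about 2 mm. A picture is of the moment at which its call begins: read the wrist's pose just before it. calibration takes no time and is no camera call; for the wrist camera it gives the pose at the moment of the call.
- close_job(): hands the job in, once; it reports no verdict.
The state is a dict: "time": time; "joint_positions": joint angles; "dq": joint speeds; "tau": joint torques, N m; "tool_pos": TCP position; "tcp_rot": TCP orientation; "contact_force": force on the tool from outside, world axes, zero at the start; "moment": the same for the moment, N m; "grip_width": finger opening in mm.
Only numpy, scipy, OpenCV 4.12 (cv2) and the standard library are available. Lean on these libraries where they do the work, as an engineer would, in place of code of your own. Each camera call takes 0.05 s, during which the arm holds its last target.

## Working session

There is one attempt and no reset: what is moved stays moved. The work goes in short steps, Python scripts to look and compute and a shell command to move; the robot and the scene stay as the last step left them, time stands still between calls to the robot, and variables do not carry over. Pictures are saved under pics/ and viewed, and the job is handed in when it is done.

```bash
mkdir -p pics; cat > h.py <<'E'
import numpy as np,cv2
from plant import get_obs,capture,calibration
def cam(n,fn=None):
    c=calibration(n);p,d=capture(n)
    if fn: cv2.imwrite('pics/'+fn,p[:,:,::-1])
    np.savez('pics/'+n+'.npz',p=p,d=d,R=np.array(c['R']),t=np.array(c['t']),f=210/np.tan(np.radians(c['fovy'])/2),cx=c['cx'],cy=c['cy'])
    return np.load('pics/'+n+'.npz')
def load(n): return np.load('pics/'+n+'.npz')
def ray(c,u,v):
    R=c['R'];t=c['t'];o=-R.T@t
    d=R.T@np.array([(u-c['cx'])/c['f'],(v-c['cy'])/c['f'],1.]);return o,d
def plane(c,u,v,z):
    o,d=ray(c,u,v);return o+d*(z-o[2])/d[2]
def pt(c,u,v):
    o,d=ray(c,u,v);return o+d*float(c['d'][int(round(v)),int(round(u))])
def cloud(c):
    v,u=np.mgrid[0:420,0:560];d=c['d'].astype(float)
    X=np.stack([(u-c['cx'])/c['f']*d,(v-c['cy'])/c['f']*d,d],-1)
    return (X-c['t'])@c['R']
def proj(c,X):
    q=c['R']@np.array(X)+c['t'];return c['f']*q[0]/q[2]+c['cx'],c['f']*q[1]/q[2]+c['cy']
E
python3 - <<'E'
from h import *
for n in('scene','side','wrist'):
    c=cam(n,n+'0.png');print(n,-c['R'].T@c['t'],c['f'],c['R'][2])
print(get_obs())
E
```

```text
scene [1612.03757289  166.73147799  751.22458726] 405.4601765687225 [-0.82102886 -0.1841834  -0.54035922]
side [313.20602151 977.42769951 833.50949664] 532.5874431325062 [ 0.19781558 -0.79077494 -0.57926159]
wrist [525.30531463  76.45926167 383.43104053] 300.31213823189853 [-0.00126324 -0.28218929 -0.95935791]
{'time': 0.15, 'joint_positions': array([-1.46014551e-01,  3.42528936e-01,  1.52477857e+00,  2.59491259e-05,
        1.27540232e+00, -1.45986843e-01]), 'dq': array([-0.00023511, -0.00276153, -0.00168324,  0.00235382, -0.00010947,
       -0.00039878]), 'tau': array([ 7.52666965e-04, -4.31470585e+01, -2.44352603e+01,  7.18239485e-02,
        5.38185902e-02, -1.32920518e-04]), 'tool_pos': array([5.24731061e+02, 6.15241314e-02, 2.51228753e+02]), 'tcp_rot': array([-3.14049097e+00, -1.87067204e-04,  1.57076095e+00]), 'contact_force': array([-0.30573205,  0.18774769, -0.18570579]), 'moment': array([-0.06594362, -0.01151606, -0.00695101]), 'grip_width': 91.8579240949415}
```

View pics/scene0.png

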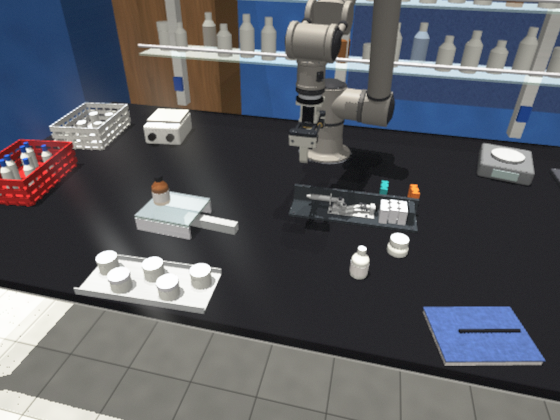

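View pics/side0.png

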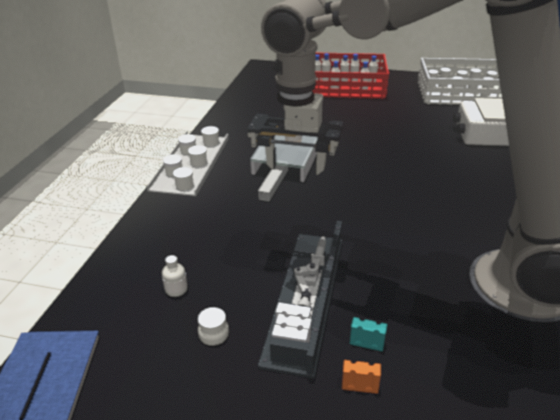

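View pics/wrist0.png

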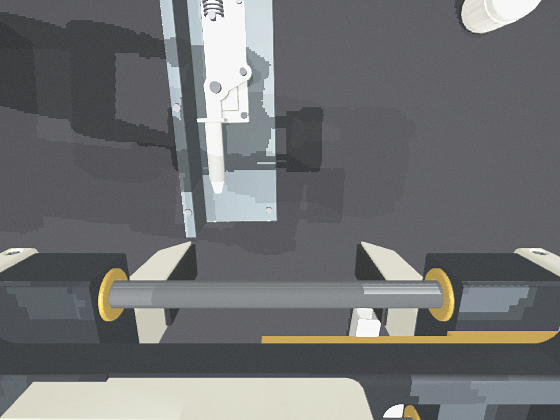

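The scene picture shows the frame (290..415,190..225) with three aluminium bars at (395,212), the orange (414,191) and turquoise (384,186) decoys behind it, and the tube's light end at (220,222) in front of the riser. I'll enlarge next.

```bash
python3 - <<'E'
from h import *
c=load('scene')
a=cv2.resize(c['p'][175:245,280:425],None,fx=5,fy=5,interpolation=2)
b=cv2.resize(c['p'][175:245,130:275],None,fx=5,fy=5,interpolation=2)
cv2.imwrite('pics/s1.png',np.vstack([a])[:,:,::-1]);cv2.imwrite('pics/s2.png',b[:,:,::-1])
c=load('side')
cv2.imwrite('pics/s3.png',cv2.resize(c['p'][215:375,250:400],None,fx=3.7,fy=3.7,interpolation=2)[:,:,::-1])
cv2.imwrite('pics/s4.png',cv2.resize(c['p'][110:210,230:350],None,fx=5,fy=5,interpolation=2)[:,:,::-1])
E
```

```text
(no output)
```

View pics/s1.png

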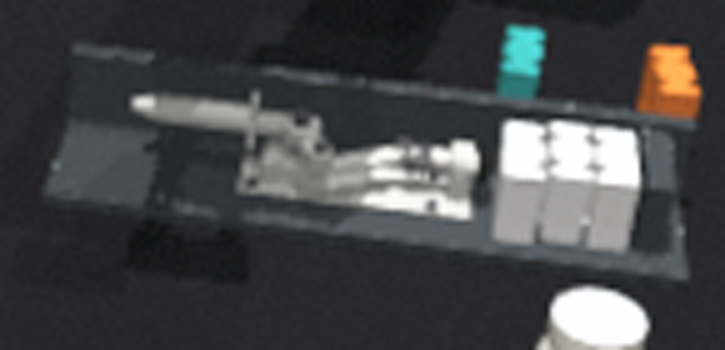

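View pics/s2.png

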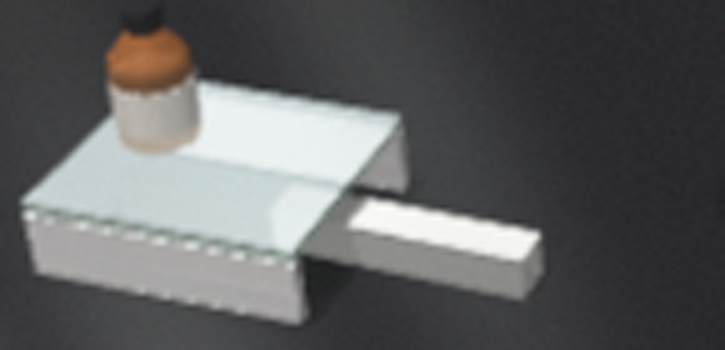

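View pics/s3.png

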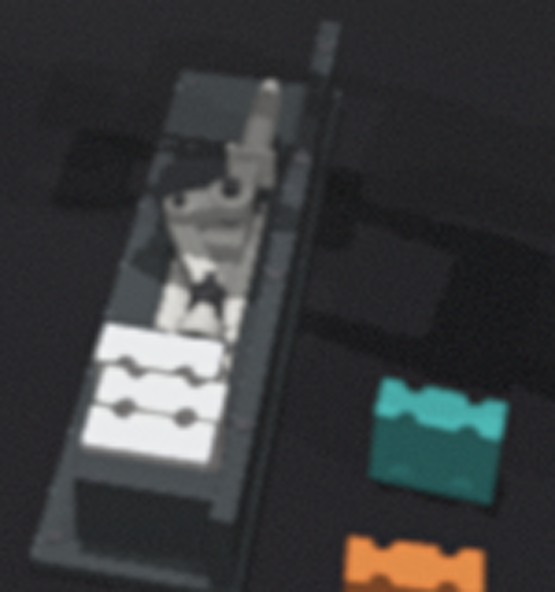

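View pics/s4.png

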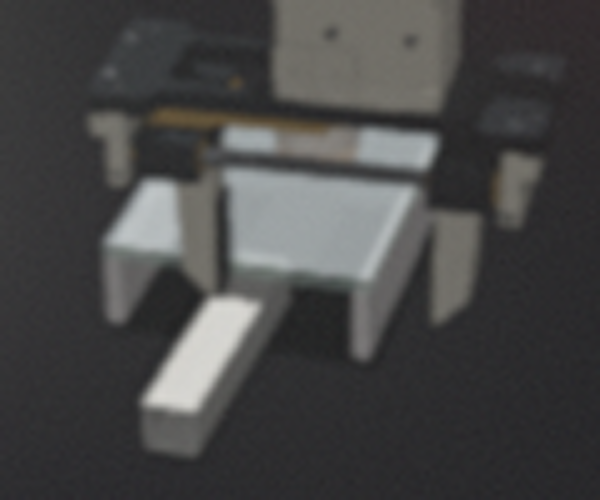

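```bash
python3 - <<'E'
from h import *
c=load('scene')
def S(u,v,z,o=(280,175)): return plane(c,u/5+o[0],v/5+o[1],z).round(1)
print('fence L',S(75,47,65),'R',S(693,120,65))
print('plate L',S(42,198,10),'R',S(687,275,10))
print('bars top', [S(*q,60) for q in [(497,122),(640,135),(497,182),(632,190)]])
print('tip',S(135,103,45), 'orange',S(665,45,50))
o=(130,175)
print('tube top', [S(u,v,30,o) for u,v in [(540,233),(527,262),(370,197),(350,223)]])
print('riser', [S(u,v,54,o) for u,v in [(22,203),(295,257),(400,115),(203,82)]])
s=load('side')
def T(u,v,z,o=(250,215),k=3.7): return plane(s,u/k+o[0],v/k+o[1],z).round(1)
print('side bars',[T(*q,60) for q in [(105,322),(228,342),(82,445),(210,465)]])
print('tip',T(268,85,45)); print('plate', T(33,555,10),T(185,70,10), 'fence end',T(332,22,65))
print('tube',[T(u,v,30,(230,110),5) for u,v in [(140,405),(200,410),(262,300),(208,296)]])
print('riser',[T(u,v,54,(230,110),5) for u,v in [(103,243),(362,280)]])
# depth clouds
for n,k in (('scene',c),('side',s)):
    X=cloud(k);m=(X[...,2]>57)&(X[...,2]<63)&(X[...,0]>400)&(X[...,0]<650)&(X[...,1]>150)&(X[...,1]<450)
    print(n,m.sum(),X[m].min(0),X[m].max(0),cv2.minAreaRect(X[m][:,:2].astype(np.float32)))
for nm,(u,v) in dict(jar=(400,240),samp=(360,262)).items(): print(nm,plane(c,u,v,40))
E
```

```text
fence L [422.6 -49.4  65. ] R [413.2 359.2  65. ]
plate L [529.  -47.8  10. ] R [511.3 361.4  10. ]
bars top [array([440. , 235.4,  60. ]), array([432.6, 326.1,  60. ]), array([512.9, 237.4,  60. ]), array([500.7, 319.3,  60. ])]
tip [452.2  -1.4  45. ] orange [286.4 349.3  50. ]
tube top [array([ 635.7, -185. ,   30. ]), array([ 666.9, -183. ,   30. ]), array([ 624.9, -301.7,   30. ]), array([ 655.1, -302.6,   30. ])]
riser [array([ 717. , -487.2,   54. ]), array([ 727.7, -304.4,   54. ]), array([ 563.1, -303.8,   54. ]), array([ 557. , -446.2,   54. ])]
side bars [array([505.9, 240.9,  60. ]), array([438.2, 240.5,  60. ]), array([496.7, 327.2,  60. ]), array([431. , 325.1,  60. ])]
tip [4.584e+02 3.000e-01 4.500e+01]
plate [514.8 360.9  10. ] [522.1 -46.6  10. ] fence end [425.7 -48.6  65. ]
tube [array([ 667.8, -180.9,   30. ]), array([ 634.6, -183.4,   30. ]), array([ 628.5, -302.1,   30. ]), array([ 660.1, -299.5,   30. ])]
riser [array([ 724.1, -305.3,   54. ]), array([ 568.8, -297.4,   54. ])]
scene 404 [420.06083987 152.01495735  57.02221557] [508.58770728 357.6924637   62.9634215 ] ((464.8375549316406, 255.275146484375), (87.42195129394531, 205.7533416748047), 0.5948757529258728)
side 1331 [412.90175318 157.54678976  57.02071442] [505.01410499 361.02245734  62.99802282] ((459.9579162597656, 260.1617736816406), (90.2660903930664, 203.43295288085938), 1.1743687391281128)
jar [619.93267907 301.81539198  40.        ]
samp [747.23821075 195.58447782  40.        ]
```

```bash
python3 -m jog '[1,45,0,0,0,1,45,0,0,0,1,30,0,0,0,1,0,0,0,0]'; python3 - <<'E'
from h import *
c=cam('wrist','w1.png');print(get_obs()['tool_pos'])
E
```

```text
time: 0.55
tool_pos: [524.8, 122.2, 249.8]
tcp_rot: [-3.138, 0.0, 1.566]
contact_force: [-0.0, -0.2, -0.2]
grip_width: 64.3
[524.86554421 120.71497484 249.72657102]
```

View pics/w1.png

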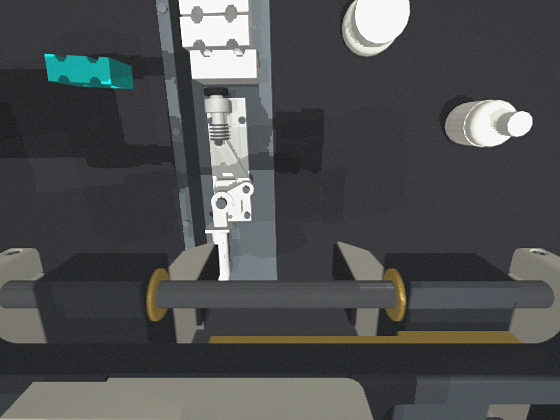

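```bash
python3 -m jog '[1,40,0,0,0,1,40,0,0,0,1,0,0,0,0,1,0,0,0,0]'; python3 - <<'E'
from h import *
c=cam('wrist','w2.png');print(get_obs()['tool_pos'])
X=cloud(c)
m=(X[...,2]>63)&(X[...,2]<68)&(X[...,0]<480)&(X[...,0]>390)
for y in range(60,400,40):
    k=m&(abs(X[...,1]-y)<6)
    if k.sum()>5: print('fence',y,k.sum(),X[k][:,0].min().round(1),X[k][:,0].max().round(1),X[k][:,2].mean().round(1))
m=(X[...,2]>56)&(X[...,2]<62.5)&(X[...,0]>425)&(X[...,0]<560)
for y in range(225,370,4):
    k=m&(abs(X[...,1]-y)<2)
    if k.sum()>5: print('top',y,k.sum(),X[k][:,0].min().round(1),X[k][:,0].max().round(1),X[k][:,2].mean().round(1))
m=(X[...,2]>5)&(X[...,2]<13)&(X[...,0]>470)&(X[...,0]<560)
for y in range(60,400,40):
    k=m&(abs(X[...,1]-y)<6)
    if k.sum()>5: print('plate',y,k.sum(),X[k][:,0].max().round(1),X[k][:,2].mean().round(1))
E
```

```text
time: 1.0
tool_pos: [526.1, 198.6, 248.6]
tcp_rot: [-3.137, 0.004, 1.562]
contact_force: [-0.7, -0.6, -0.6]
grip_width: 28.6
[526.15195856 198.42427918 248.65657459]
fence 140 97 418.6 430.3 64.4
fence 180 110 417.6 429.5 64.4
fence 220 123 416.9 428.5 64.3
fence 260 141 415.7 427.9 64.4
fence 300 148 415.1 427.4 64.7
fence 340 162 414.2 426.3 64.4
top 229 8 427.8 428.5 58.6
top 237 9 427.3 428.4 60.0
top 241 137 427.5 505.3 59.3
top 245 246 427.6 505.4 59.3
top 249 251 427.4 505.6 59.3
top 253 234 427.4 505.6 59.3
top 257 248 427.3 505.6 59.3
top 261 203 427.3 505.6 59.2
top 265 120 426.9 504.9 59.3
top 269 63 427.1 498.8 59.1
top 273 194 426.7 498.9 59.4
top 277 257 427.1 498.9 59.3
top 281 271 427.0 498.2 59.3
top 285 275 426.6 498.4 59.3
top 289 233 426.5 498.5 59.2
top 293 167 426.6 498.5 59.2
top 297 69 426.6 498.7 59.0
top 301 221 426.3 498.9 59.2
top 305 273 426.3 499.0 59.2
top 309 279 426.4 498.9 59.3
top 313 300 426.0 498.4 59.2
top 317 287 426.2 498.5 59.3
top 321 271 426.0 498.5 59.2
top 325 23 425.9 498.4 59.0
top 329 336 425.4 497.9 59.0
top 333 345 425.7 498.0 59.3
top 337 345 425.7 498.1 59.2
top 341 342 425.5 497.5 59.2
top 345 196 425.4 497.5 59.1
top 349 12 425.4 426.1 59.1
top 353 9 425.1 426.2 59.3
top 357 11 425.2 425.8 59.3
plate 60 39 523.4 9.1
plate 100 182 522.4 9.5
plate 140 215 521.5 9.6
plate 180 270 520.7 9.9
plate 220 278 519.9 9.9
plate 260 125 519.2 9.3
plate 300 232 518.6 9.3
plate 340 221 517.9 9.3
```

View pics/w2.png

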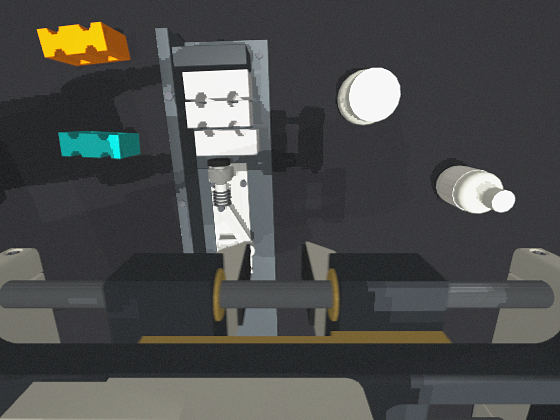

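The wrist picture shows bars c, b, a at (216,85), (218,108), (225,142), the end stop at (210,55), the fence along u≈160–190, and the jar and sample bottle well to the right. The decoys are turquoise (95,145) and orange (85,42), outside the frame. Frame origin is ≈(463,110), yaw ≈0.0205. The bars are 13.6, 7 and 8 mm off the fence. Bar a gets pushed first.

```bash
python3 -m jog '[1,45,14,0,-1.7,1,10,0,-40,0,1,0,0,50,0,1,0,0,50,0,1,0,0,50,0]'; python3 -m jog '[1,0,0,45,0,1,0,0,40,0,1,0,0,0,0]'
```

```text
time: 1.55
tool_pos: [548.1, 247.2, 149.9]
tcp_rot: [3.131, 0.001, 1.582]
contact_force: [0.8, -0.1, 0.0]
grip_width: 0.3
time: 1.85
tool_pos: [546.0, 240.1, 56.1]
tcp_rot: [-3.142, 0.005, 1.577]
contact_force: [-0.6, 0.0, 0.2]
grip_width: 0.3
```

```bash
python3 -m jog '[1,13,-10,6,-1,1,0,0,0,0]'; python3 -m jog '[1,0,-10,0,0,1,0,-5,0,0,1,0,0,0,0]'
```

```text
time: 2.05
tool_pos: [537.0, 252.0, 51.9]
tcp_rot: [3.14, 0.005, 1.592]
contact_force: [0.2, -1.1, 0.6]
grip_width: 0.5
time: 2.35
tool_pos: [523.3, 253.0, 57.4]
tcp_rot: [3.131, 0.002, 1.593]
contact_force: [0.5, 0.1, 0.1]
grip_width: 0.8
```

```bash
python3 -m jog '[1,0,-6,3,0,1,0,0,0,0]'; python3 -m jog '[1,0,-4,2,0,1,0,0,0,0]';python3 -m jog '[1,0,-3,0,0,1,0,0,0,0]'
```

```text
time: 2.55
tool_pos: [518.9, 253.5, 56.7]
tcp_rot: [3.124, 0.001, 1.594]
contact_force: [0.9, 0.2, -0.1]
grip_width: 0.5
time: 2.75
tool_pos: [515.7, 253.6, 55.4]
tcp_rot: [3.121, -0.0, 1.594]
contact_force: [-0.3, -0.4, 0.4]
grip_width: 0.4
time: 2.95
tool_pos: [512.7, 253.4, 55.2]
tcp_rot: [3.121, -0.0, 1.594]
contact_force: [0.5, -0.5, 1.3]
grip_width: 0.5
```

```bash
python3 -m jog '[1,0,-3,0,0,1,0,0,0,0]'; python3 -m jog '[1,0,-2,0,0,1,0,0,0,0]'; python3 - <<'E'
from h import *
cam('wrist','w3.png')
E
```

```text
time: 3.15
tool_pos: [509.7, 253.3, 55.1]
tcp_rot: [3.121, -0.0, 1.593]
contact_force: [1.3, -0.3, 1.2]
grip_width: 0.4
time: 3.35
tool_pos: [509.7, 253.4, 55.4]
tcp_rot: [3.116, -0.001, 1.593]
contact_force: [0.7, -0.2, -0.9]
grip_width: 0.3
```

View pics/w3.png

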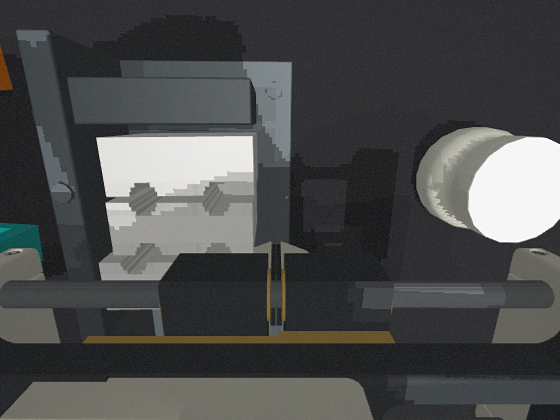

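```bash
python3 -m jog '[1,0,-4,0,0,1,0,0,0,0]'; python3 -m jog '[1,0,-3,0,0,1,0,0,0,0]'
```

```text
time: 3.6
tool_pos: [509.9, 253.6, 56.3]
tcp_rot: [3.107, -0.003, 1.593]
contact_force: [0.2, -0.2, -0.4]
grip_width: 0.1
time: 3.8
tool_pos: [509.7, 253.6, 56.9]
tcp_rot: [3.1, -0.004, 1.593]
contact_force: [1.3, -0.4, -0.9]
grip_width: 0.6
```

```bash
python3 -m jog '[1,0,8,0,0,1,0,0,0,0]'; python3 - <<'E'
from h import *
c=cam('wrist','w4.png');print(get_obs()['tcp_rot'])
X=cloud(c)
m=(X[...,2]>55)&(X[...,2]<63)&(X[...,0]>427)&(X[...,0]<520)
for y in range(249,330,8):
    k=m&(abs(X[...,1]-y)<3)
    if k.sum()>5: print('top',y,k.sum(),X[k][:,0].min().round(1),X[k][:,0].max().round(1),X[k][:,2].mean().round(1))
E
```

```text
time: 4.0
tool_pos: [516.3, 253.6, 56.5]
tcp_rot: [3.104, -0.003, 1.593]
contact_force: [-0.3, 0.5, 0.5]
grip_width: 0.6
[ 3.10578659e+00 -2.36416828e-03  1.59354321e+00]
top 257 555 427.1 463.3 59.2
top 265 966 427.0 519.9 58.7
top 273 1348 427.0 499.0 59.3
top 281 1912 427.0 499.0 59.3
top 289 1877 427.0 498.8 59.1
top 297 957 427.0 499.3 58.8
top 305 2038 427.0 499.3 59.3
top 313 2238 427.0 499.0 59.3
top 321 1932 427.0 498.7 59.2
top 329 2069 427.0 498.4 59.2
```

View pics/w4.png

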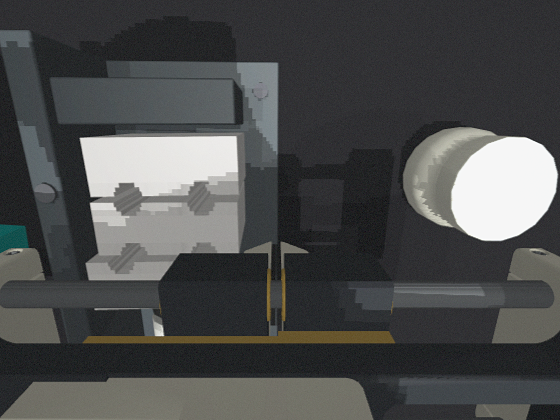

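```bash
python3 -m jog '[1,0,8,0,0,1,28,0,3,0,1,0,0,0,0]'; python3 -m jog '[1,0,-6,0,0,1,0,-5,0,0,1,0,0,0,0]';python3 -m jog '[1,0,-4,0,0,1,0,0,0,0]'
```

```text
time: 4.35
tool_pos: [522.7, 281.8, 52.7]
tcp_rot: [3.109, -0.002, 1.592]
contact_force: [1.1, 0.2, -0.3]
grip_width: 0.3
time: 4.65
tool_pos: [511.5, 281.0, 52.3]
tcp_rot: [3.109, -0.001, 1.593]
contact_force: [-0.4, 0.2, -0.2]
grip_width: 0.3
time: 4.85
tool_pos: [509.6, 280.7, 53.2]
tcp_rot: [3.103, -0.003, 1.592]
contact_force: [1.0, -0.6, -1.4]
grip_width: 0.3
```

```bash
python3 -m jog '[1,0,-4,0,0]'; python3 -m jog '[1,0,8,0,0,1,0,4,0,0,1,28,0,0,0,1,0,0,0,0]'; python3 -m jog '[1,0,-6,0,0,1,0,-5,0,0,1,0,0,0,0]'
```

```text
time: 4.95
tool_pos: [509.1, 281.0, 54.3]
tcp_rot: [3.095, -0.005, 1.592]
contact_force: [17.5, 1.1, 0.0]
grip_width: 0.5
time: 5.35
tool_pos: [520.0, 308.1, 54.8]
tcp_rot: [3.099, -0.004, 1.589]
contact_force: [0.0, 0.6, -0.7]
grip_width: 0.3
time: 5.65
tool_pos: [508.9, 307.0, 54.4]
tcp_rot: [3.097, -0.004, 1.589]
contact_force: [1.4, 0.8, -0.6]
grip_width: 0.2
```

```bash
python3 -m jog '[1,0,-5,0,0,1,0,0,0,0]'; python3 -m jog '[1,0,-4,0,0]'
```

```text
time: 5.85
tool_pos: [509.2, 307.2, 56.4]
tcp_rot: [3.084, -0.007, 1.588]
contact_force: [0.8, -0.6, -0.2]
grip_width: 0.7
time: 5.95
tool_pos: [508.3, 307.3, 57.2]
tcp_rot: [3.077, -0.01, 1.588]
contact_force: [17.3, 1.2, -0.6]
grip_width: 0.2
```

```bash
python3 -m jog '[1,0,12,0,0,1,0,0,-50,0,1,0,0,-50,0,1,-45,0,-50,0,1,-50,0,-50,0]'; python3 -m jog '[1,0,0,0,0]'; python3 - <<'E'
from h import *
c=cam('wrist','w5.png');print(get_obs()['tool_pos'])
X=cloud(c)
m=(X[...,2]>55)&(X[...,2]<63)&(X[...,0]>435)&(X[...,0]<560)
f=(X[...,2]>63)&(X[...,2]<68)&(X[...,0]<480)&(X[...,0]>390)
for y in range(225,370,4):
    k=m&(abs(X[...,1]-y)<2);g=f&(abs(X[...,1]-y)<2)
    if k.sum()>5: print('top',y,k.sum(),X[k][:,0].max().round(1),X[k][:,2].mean().round(1),X[g][:,0].max().round(1), (X[k][:,0].max()-X[g][:,0].max()).round(1))
E
```

```text
time: 6.45
tool_pos: [504.2, 234.8, 223.3]
tcp_rot: [3.107, 0.0, 1.591]
contact_force: [1.2, 0.3, 0.6]
grip_width: 0.6
time: 6.55
tool_pos: [505.1, 232.1, 227.9]
tcp_rot: [3.101, -0.0, 1.589]
contact_force: [0.9, 0.9, 0.2]
grip_width: 0.4
[504.08456964 233.23157777 225.50039564]
top 241 108 492.1 59.3 428.3 63.8
top 245 215 492.1 59.4 427.9 64.2
top 249 222 492.1 59.4 427.9 64.2
top 253 222 492.1 59.4 427.9 64.2
top 257 222 492.1 59.3 427.6 64.5
top 261 207 492.1 59.2 427.5 64.6
top 265 133 492.1 59.2 427.1 64.9
top 269 50 492.1 59.2 427.4 64.7
top 273 171 492.1 59.2 427.5 64.6
top 277 239 492.1 59.3 426.8 65.3
top 281 243 492.1 59.2 427.2 64.9
top 285 244 492.1 59.3 427.3 64.8
top 289 218 492.1 59.1 427.2 64.9
top 293 146 492.1 59.4 426.9 65.2
top 297 25 470.0 59.3 427.0 43.0
top 301 165 492.1 59.3 427.2 64.9
top 305 238 492.1 59.3 426.8 65.3
top 309 258 492.0 59.2 426.8 65.2
top 313 265 491.1 59.3 426.1 65.0
top 317 261 491.1 59.3 426.4 64.8
top 321 273 491.1 59.3 426.5 64.6
top 325 57 491.1 59.4 426.2 64.9
top 329 274 497.7 59.2 426.6 71.1
top 333 308 497.7 59.3 425.8 71.8
top 337 317 497.7 59.3 426.1 71.6
top 341 312 497.7 59.2 426.1 71.6
top 345 217 497.6 59.0 426.1 71.5
```

View pics/w5.png

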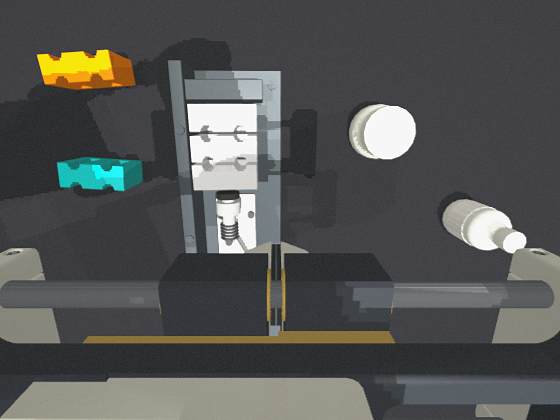

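All three bars now read 64–65 mm from the fence's inner face to their +x end, so they are flush. Next is the tube.

```bash
python3 -m jog '[0,-50,18,0,0,0,-50,18,0,0,0,-50,18,0,0,0,-50,18,0,0,0,-50,18,0,0]'; python3 -m jog '[0,-50,18,0,0,0,-50,18,0,0,0,-50,18,0,0,0,-50,18,0,0,0,-30,5,0,0]'; python3 -m jog '[0,0,0,0,0]'; python3 - <<'E'
from h import *
c=cam('wrist','w6.png')
E
```

```text
time: 7.1
tool_pos: [589.1, 0.1, 219.9]
tcp_rot: [3.124, -0.005, 1.602]
contact_force: [0.2, 0.5, -0.4]
grip_width: 35.7
time: 7.6
tool_pos: [665.9, -218.7, 207.0]
tcp_rot: [-3.138, -0.016, 1.602]
contact_force: [-0.6, 0.2, 0.1]
grip_width: 75.9
time: 7.7
tool_pos: [665.1, -222.1, 203.3]
tcp_rot: [-3.134, -0.018, 1.598]
contact_force: [-1.0, 0.7, -0.2]
grip_width: 84.0
```

View pics/w6.png

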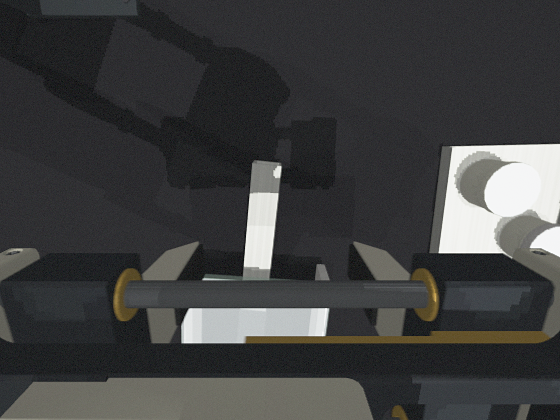

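```bash
python3 - <<'E'
from h import *
c=load('wrist');X=cloud(c)
v,u=np.mgrid[0:420,0:560]
m=(X[...,2]>24)&(X[...,2]<36)&(u>225)&(u<300)&(v>150)&(v<275)
print(m.sum(),X[m][:,2].mean())
P=X[m]
print(cv2.minAreaRect(P[:,:2].astype(np.float32)),P[:,1].max())
for y in range(-300,-170,12):
    k=P[abs(P[:,1]-y)<4]
    if len(k)>4: print(y,k[:,0].min().round(1),k[:,0].max().round(1),k[:,2].mean().round(1))
E
```

```text
3090 29.373157729268254
((648.9380493164062, -247.80271911621094), (125.47942352294922, 30.011634826660156), 85.66077423095703) -184.2508144194908
-300 629.8 660.0 29.4
-288 630.7 660.9 29.4
-276 631.9 661.7 29.5
-264 633.0 662.5 29.4
-252 634.0 663.3 29.4
-240 635.1 664.1 29.3
-228 636.0 665.7 29.4
-216 636.1 666.4 29.4
-204 637.0 667.2 29.3
-192 638.0 667.9 29.4
```

```bash
python3 -m jog '[0,-13,-15,20,5.9,0,0,0,40,0,0,0,0,40,0,0,0,0,20,0,0,0,0,0,0]'
```

```text
time: 8.25
tool_pos: [645.7, -219.5, 74.7]
tcp_rot: [-3.121, -0.026, 1.498]
contact_force: [-0.0, -0.3, 0.1]
grip_width: 91.9
```

```bash
python3 -m jog '[0,-8,5,25,0,0,0,0,12,0,0,0,0,0,0]'
```

```text
time: 8.55
tool_pos: [649.9, -221.7, 38.0]
tcp_rot: [-3.12, -0.028, 1.503]
contact_force: [0.5, -0.1, -0.4]
grip_width: 91.5
```

```bash
python3 -m jog '[0,-5,0,9,0.4,1,0,0,0,0,1,0,0,0,0,1,0,0,0,0,1,0,0,0,0]';python3 -m jog '[1,0,0,0,0,1,0,0,0,0,1,0,0,0,0]'
```

```text
time: 9.05
tool_pos: [651.3, -226.3, 33.3]
tcp_rot: [-3.126, -0.026, 1.496]
contact_force: [-0.1, -1.1, 0.3]
grip_width: 64.3
time: 9.35
tool_pos: [651.6, -226.6, 34.3]
tcp_rot: [-3.127, -0.025, 1.496]
contact_force: [-0.0, 1.1, -0.5]
grip_width: 40.6
```

```bash
python3 -m jog '[1,0,0,3,0,1,0,0,0,0,1,0,0,0,0]';python3 -m jog '[1,30,0,0,0,1,30,0,0,0,1,0,0,0,0]'
```

```text
time: 9.65
tool_pos: [651.4, -226.5, 31.1]
tcp_rot: [-3.127, -0.025, 1.495]
contact_force: [0.6, 0.9, 1.6]
grip_width: 29.5
time: 9.95
tool_pos: [655.2, -166.2, 31.1]
tcp_rot: [-3.125, -0.026, 1.493]
contact_force: [-0.7, 5.0, 3.6]
grip_width: 29.8
```

```bash
python3 -m jog '[1,40,0,0,0,1,40,0,0,0,1,40,0,0,0,1,22,0,0,0,1,0,0,0,0]'
```

```text
time: 10.45
tool_pos: [665.8, -22.5, 32.2]
tcp_rot: [-3.122, -0.025, 1.49]
contact_force: [0.3, 0.5, -2.5]
grip_width: 29.9
```

```bash
python3 -m jog '[0,0,0,0,0,0,0,0,0,0,0,0,0,0,0]'; python3 -m jog '[0,0,0,-40,0,0,-20,0,-50,0,0,-50,0,-40,0,0,-50,0,-30,0,0,-20,0,0,0]'; python3 -m jog '[0,0,0,0,0]';python3 - <<'E'
from h import *
c=cam('wrist','w7.png');X=cloud(c)
v,u=np.mgrid[0:420,0:560]
m=(X[...,2]>24)&(X[...,2]<36)&(X[...,0]>615)&(X[...,0]<690)&(v<275)
P=X[m];print(cv2.minAreaRect(P[:,:2].astype(np.float32)),P[:,1].max())
for y in range(-300,40,20):
    k=P[abs(P[:,1]-y)<4]
    if len(k)>4: print(y,k[:,0].min().round(1),k[:,0].max().round(1),k[:,2].mean().round(1))
E
```

```text
time: 10.75
tool_pos: [666.3, -25.1, 32.2]
tcp_rot: [-3.123, -0.024, 1.49]
contact_force: [-0.7, -0.2, -1.0]
grip_width: 48.8
time: 11.25
tool_pos: [658.0, -157.5, 180.9]
tcp_rot: [-3.123, -0.021, 1.488]
contact_force: [-0.6, -0.5, -0.2]
grip_width: 88.5
time: 11.35
tool_pos: [657.4, -161.9, 181.7]
tcp_rot: [-3.124, -0.02, 1.483]
contact_force: [-0.1, 0.5, -0.4]
grip_width: 91.3
((658.2369384765625, -110.87311553955078), (250.66510009765625, 32.39876174926758), 84.99745178222656) 15.09054184843442
-240 654.4 662.7 29.7
-220 633.5 665.2 30.2
-200 634.5 666.9 30.4
-180 636.1 668.3 30.4
-160 637.9 669.7 30.4
-140 640.7 670.3 29.3
-120 642.5 671.7 29.2
-100 643.6 674.2 29.4
-80 645.6 675.7 29.2
-60 647.8 677.2 29.3
-40 649.0 678.7 29.2
-20 650.9 681.0 29.3
0 652.3 682.4 29.2
```

View pics/w7.png

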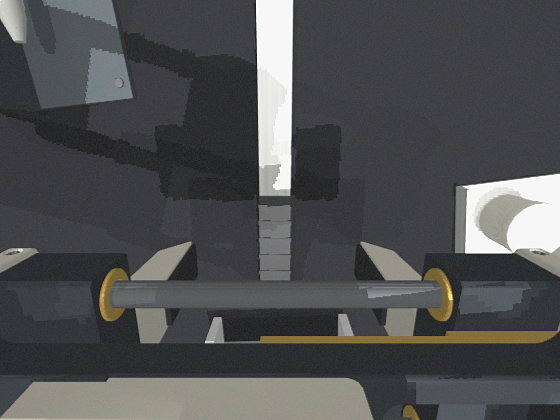

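```bash
python3 -m jog '[0,-28,-4,30,-0.2,0,0,0,45,0,0,0,0,40,0,0,0,0,15,0,0,0,0,0,0]'
```

```text
time: 11.9
tool_pos: [649.8, -182.5, 47.1]
tcp_rot: [-3.126, -0.022, 1.488]
contact_force: [-0.9, 0.6, 0.4]
grip_width: 91.3
```

```bash
python3 -m jog '[0,-7,1,15,0,0,0,0,4,0,1,0,0,0,0,1,0,0,0,0,1,0,0,0,0]';python3 -m jog '[1,0,0,0,0,1,0,0,0,0,1,0,0,0,0,1,0,0,0,0,1,0,0,0,0]'
```

```text
time: 12.4
tool_pos: [651.8, -188.3, 29.1]
tcp_rot: [-3.13, -0.021, 1.49]
contact_force: [-0.5, 0.4, -0.2]
grip_width: 72.7
time: 12.9
tool_pos: [652.8, -188.7, 31.4]
tcp_rot: [-3.133, -0.02, 1.49]
contact_force: [-2.7, -0.0, 0.4]
grip_width: 32.6
```

```bash
python3 -m jog '[1,0,0,0,0,1,0,0,-10,0,1,0,0,-25,0,1,0,0,-25,0,1,0,0,0,0]'; python3 - <<'E'
from h import *
c=cam('side','d1.png');c=cam('scene','e1.png')
cv2.imwrite('pics/e1z.png',cv2.resize(c['p'][150:290,100:380],None,fx=2.8,fy=2.8,interpolation=2)[:,:,::-1])
E
```

```text
time: 13.4
tool_pos: [651.7, -189.6, 91.6]
tcp_rot: [-3.128, -0.021, 1.49]
contact_force: [0.2, -0.3, -2.2]
grip_width: 29.6
```

View pics/e1z.png

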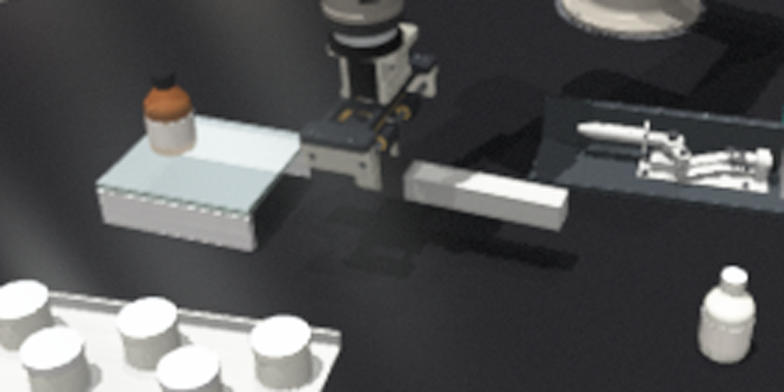

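View pics/d1.png

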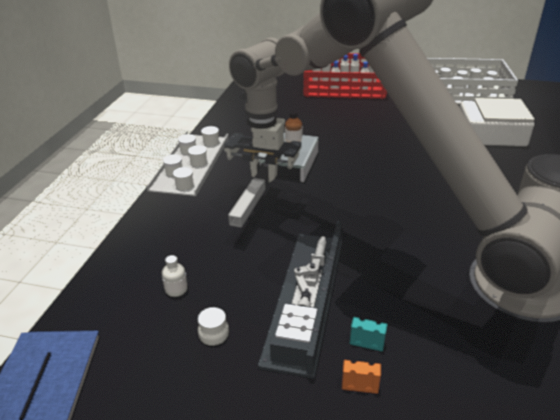

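```bash
python3 -m jog '[1,-14,0,0,-5.8,1,-7,-40,0,0,1,-7,-40,0,0,1,0,-40,0,0,1,0,-40,0,0]'; python3 -m jog '[1,0,-20,0,0,1,0,0,0,0,1,0,0,0,0]'; python3 - <<'E'
from h import *
c=cam('wrist','w8.png')
E
```

```text
time: 14.0
tool_pos: [484.3, -218.9, 80.4]
tcp_rot: [-3.117, -0.029, 1.6]
contact_force: [0.8, -1.3, -3.2]
grip_width: 29.9
time: 14.3
tool_pos: [456.4, -217.5, 77.3]
tcp_rot: [-3.107, -0.036, 1.596]
contact_force: [0.3, -0.6, -2.5]
grip_width: 29.9
```

View pics/w8.png

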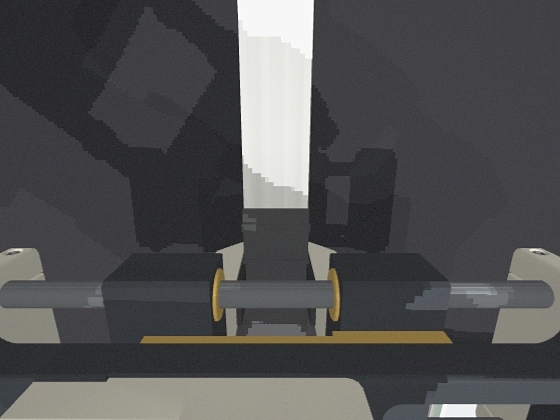

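```bash
cat > tube.py <<'E'
from h import *
import sys
def tube(c,lo=20):
    X=cloud(c);o=get_obs();p=o['tool_pos'];yw=o['tcp_rot'][2]
    ax=np.array([np.cos(yw),np.sin(yw)]);n=np.array([np.sin(yw),-np.cos(yw)])
    D=X[...,:2]-p[:2];a=D@ax;b=D@n
    z=X[...,2];m=(abs(b)<25)&(a>lo)&(a<260)&(z>p[2]-35)&(z<p[2]+5)&(c['d']>0)
    v,u=np.mgrid[0:420,0:560];m&=v<240
    P=X[m];A=a[m];B=b[m]
    for s in range(30,230,20):
        k=abs(A-s)<4
        if k.sum()>5: print(s,'ctr off',((B[k].min()+B[k].max())/2).round(2),'w',np.ptp(B[k]).round(1),'ctr x',((P[k][:,0].min()+P[k][:,0].max())/2).round(1),'y',P[k][:,1].mean().round(1),'ztop',np.median(P[k][:,2]).round(2))
    print(p.round(1),o['tcp_rot'].round(4))
if __name__=='__main__': tube(load('wrist'))
E
python3 tube.py
```

```text
30 ctr off -0.03 w 32.4 ctr x 455.8 y -187.4 ztop 76.59
50 ctr off 0.06 w 29.9 ctr x 455.3 y -167.4 ztop 75.73
70 ctr off 0.0 w 30.1 ctr x 454.7 y -147.3 ztop 75.83
90 ctr off -0.08 w 30.1 ctr x 454.2 y -127.4 ztop 76.03
110 ctr off -0.11 w 30.1 ctr x 453.5 y -107.4 ztop 76.15
[ 456.5 -217.4   77.2] [-3.1068 -0.0358  1.597 ]
```

```bash
python3 -m jog '[1,0,6,8,0.4,1,0,0,5,0,1,0,0,0,0]'; python3 - <<'E'
from h import *
c=cam('wrist','w9.png')
E
python3 tube.py
```

```text
time: 14.65
tool_pos: [464.9, -216.6, 61.8]
tcp_rot: [-3.108, -0.035, 1.591]
contact_force: [0.4, 0.2, -3.1]
grip_width: 29.9
30 ctr off 0.01 w 32.5 ctr x 464.4 y -186.6 ztop 61.11
50 ctr off 0.01 w 30.0 ctr x 464.0 y -166.6 ztop 60.16
70 ctr off -0.08 w 30.1 ctr x 463.5 y -146.7 ztop 60.33
90 ctr off -0.1 w 30.2 ctr x 463.1 y -126.7 ztop 60.52
110 ctr off -0.22 w 30.1 ctr x 462.5 y -106.7 ztop 60.63
[ 465.  -216.7   62.1] [-3.108  -0.0351  1.5908]
```

```bash
python3 -m jog '[1,0,-2.5,1,0,1,0,0,0,0]'; python3 - <<'E'
from h import *
c=cam('scene');cv2.imwrite('pics/e2z.png',cv2.resize(c['p'][160:250,200:400],None,fx=4,fy=4,interpolation=2)[:,:,::-1])
c=cam('wrist','w10.png')
E
python3 tube.py
```

```text
time: 14.9
tool_pos: [462.7, -216.5, 60.8]
tcp_rot: [-3.108, -0.035, 1.592]
contact_force: [-0.3, -1.3, -2.6]
grip_width: 29.7
30 ctr off -0.01 w 32.6 ctr x 462.4 y -186.7 ztop 60.28
50 ctr off 0.03 w 30.1 ctr x 462.0 y -166.8 ztop 59.35
70 ctr off -0.06 w 30.1 ctr x 461.5 y -146.8 ztop 59.47
90 ctr off -0.16 w 30.1 ctr x 461.0 y -126.8 ztop 59.59
110 ctr off -0.15 w 30.0 ctr x 460.5 y -106.7 ztop 59.74
[ 463.  -216.8   61.1] [-3.1086 -0.0347  1.5914]
```

View pics/e2z.png

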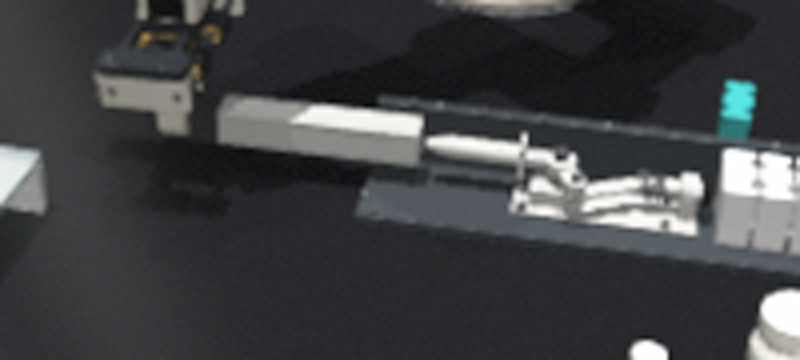

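View pics/w10.png

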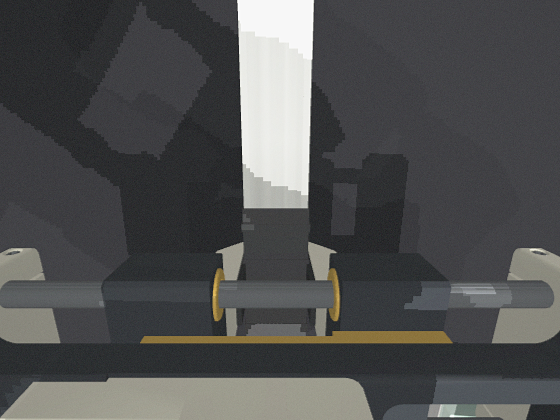

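The tube is in line with the rod: mouth at zoom (422,140), rod tip at (428,143). I'll insert it in steps.

```bash
python3 -m jog '[1,12,0,0.4,0,1,12,0,0.4,0,1,0,0,0,0]'; python3 - <<'E'
from h import *
c=cam('wrist','w11.png')
E
python3 tube.py
```

```text
time: 15.3
tool_pos: [462.3, -190.7, 61.5]
tcp_rot: [-3.109, -0.035, 1.59]
contact_force: [-0.7, 0.0, -3.0]
grip_width: 29.9
30 ctr off -0.13 w 32.5 ctr x 461.8 y -161.3 ztop 60.81
50 ctr off -0.05 w 29.9 ctr x 461.5 y -141.4 ztop 59.88
70 ctr off -0.18 w 30.1 ctr x 460.9 y -121.4 ztop 59.99
90 ctr off -0.2 w 30.1 ctr x 460.6 y -101.4 ztop 60.12
110 ctr off -0.34 w 30.1 ctr x 459.9 y -81.4 ztop 60.26
[ 462.5 -191.4   61.7] [-3.1095 -0.0341  1.5906]
```

```bash
python3 -m jog '[1,12,0,1,0,1,12,0,0.8,0,1,0,0,0,0]';python3 -m jog '[1,10,0,1,0,1,10,0,0.4,0,1,0,0,0,0]'
```

```text
time: 15.65
tool_pos: [462.0, -165.2, 60.8]
tcp_rot: [-3.11, -0.034, 1.591]
contact_force: [-0.5, -0.1, -3.3]
grip_width: 29.5
time: 15.95
tool_pos: [461.5, -143.1, 60.0]
tcp_rot: [-3.11, -0.034, 1.591]
contact_force: [-0.0, 0.6, -3.1]
grip_width: 29.7
```

```bash
python3 -m jog '[1,7,0,0,0,1,0,0,0,0]';python3 - <<'E'
from h import *
c=cam('scene');cv2.imwrite('pics/e3z.png',cv2.resize(c['p'][170:230,230:380],None,fx=5,fy=5,interpolation=2)[:,:,::-1])
c=cam('side');cv2.imwrite('pics/d3z.png',cv2.resize(c['p'][170:360,220:380],None,fx=3.1,fy=3.1,interpolation=2)[:,:,::-1])
c=cam('wrist','w12.png')
E
python3 tube.py
```

```text
time: 16.15
tool_pos: [461.4, -135.4, 60.3]
tcp_rot: [-3.11, -0.034, 1.592]
contact_force: [-0.1, 0.4, -2.7]
grip_width: 29.7
30 ctr off 0.08 w 32.5 ctr x 461.3 y -106.4 ztop 59.59
50 ctr off 0.15 w 30.0 ctr x 460.9 y -86.5 ztop 58.6
70 ctr off 0.07 w 30.0 ctr x 460.4 y -66.4 ztop 58.73
90 ctr off -0.06 w 30.0 ctr x 460.0 y -46.5 ztop 58.85
110 ctr off -0.08 w 30.1 ctr x 459.4 y -26.4 ztop 58.95
[ 461.8 -136.4   60.4] [-3.1107 -0.033   1.5911]
```

View pics/e3z.png

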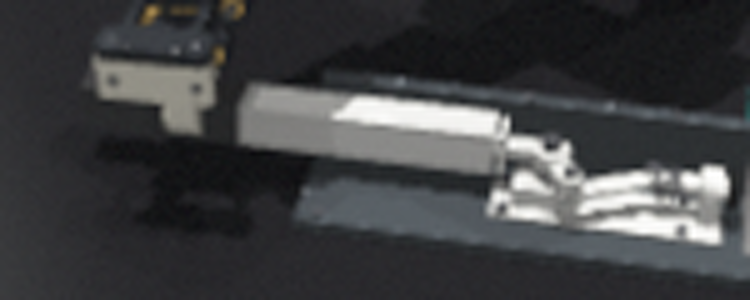

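View pics/w12.png

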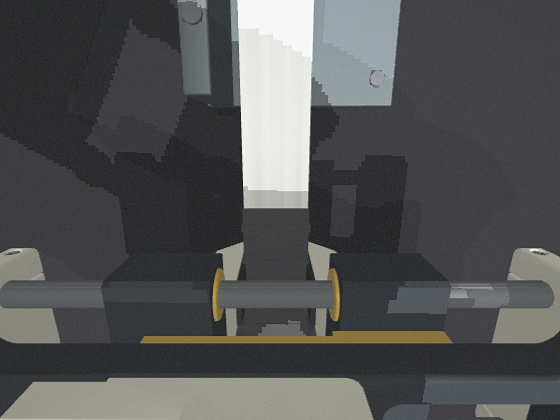

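```bash
python3 -m jog '[1,5,0,0,0,1,0,0,0,0]';python3 -m jog '[1,4,0,0,0,1,0,0,0,0]';python3 -m jog '[1,3,0,0,0]'
```

```text
time: 16.5
tool_pos: [462.0, -132.0, 60.7]
tcp_rot: [-3.112, -0.032, 1.59]
contact_force: [-0.2, -0.3, -3.4]
grip_width: 29.8
time: 16.7
tool_pos: [463.9, -132.1, 61.8]
tcp_rot: [-3.117, -0.024, 1.592]
contact_force: [-0.9, -0.6, -4.4]
grip_width: 29.4
time: 16.8
tool_pos: [464.8, -131.2, 62.3]
tcp_rot: [-3.119, -0.02, 1.593]
contact_force: [-1.4, -17.5, -4.2]
grip_width: 29.6
```

```bash
python3 - <<'E'
from h import *
c=cam('scene');cv2.imwrite('pics/e4z.png',cv2.resize(c['p'][170:230,230:380],None,fx=5,fy=5,interpolation=2)[:,:,::-1])
c=cam('side');cv2.imwrite('pics/d4z.png',cv2.resize(c['p'][190:340,250:370],None,fx=4,fy=4,interpolation=2)[:,:,::-1])
E
```

```text
(no output)
```

View pics/e4z.png

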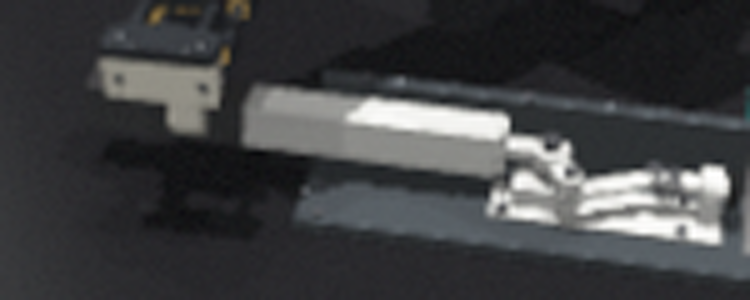

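View pics/d4z.png

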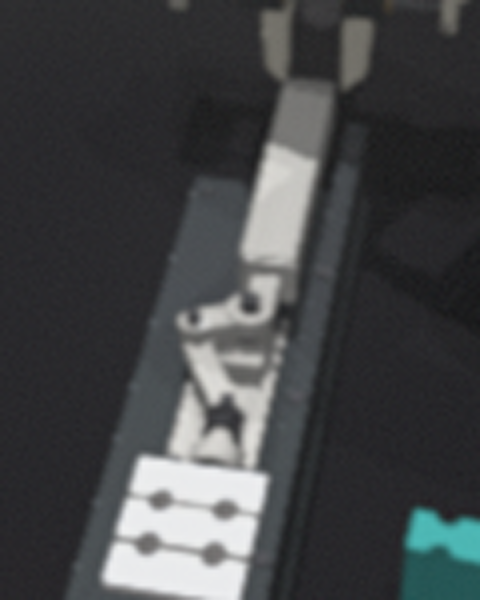

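Mouth is seated at the shoulder (side zoom (265,262)) and 17 N was felt against it. I'll start the throw.

```bash
python3 -m jog '[1,1,17,1,-4,1,0.5,17,0.5,-4,1,0.5,17,0,-4]'
```

```text
time: 17.2
tool_pos: [512.5, -126.4, 60.0]
tcp_rot: [-3.116, -0.025, 1.808]
contact_force: [-6.1, -7.1, 0.3]
grip_width: 29.5
```

```bash
python3 -m jog '[1,0.3,20,0,-4.5,1,0.3,20,0,-4.5,1,0.3,20,0,-4.5]'
```

```text
time: 17.5
tool_pos: [563.7, -110.3, 57.1]
tcp_rot: [-3.106, -0.034, 2.056]
contact_force: [-9.1, -11.6, 0.1]
grip_width: 30.0
```

```bash
python3 -m jog '[1,0,21,-1.5,-4.4,1,0,21,-1,-4.6,1,0.3,21,-1,-4.8]'
```

```text
time: 17.8
tool_pos: [611.1, -81.7, 55.9]
tcp_rot: [-3.097, -0.05, 2.304]
contact_force: [-4.9, -11.2, -0.6]
grip_width: 30.1
```

```bash
python3 -m jog '[1,0.3,21,-3,-4.8,1,0.3,21,-2,-4.8]'
```

```text
time: 18.0
tool_pos: [639.3, -56.1, 57.2]
tcp_rot: [-3.098, -0.059, 2.473]
contact_force: [-2.6, -10.9, -4.4]
grip_width: 29.8
```

```bash
python3 -m jog '[1,0.3,20,-1.5,-4.4,1,0.3,20,-1.5,-4.4,1,0.3,20,-1.5,-4.4]'
```

```text
time: 18.3
tool_pos: [672.9, -11.0, 57.2]
tcp_rot: [-3.106, -0.066, 2.704]
contact_force: [0.8, -5.9, -4.9]
grip_width: 29.7
```

```bash
python3 -m jog '[1,0.3,20,-1.5,-4.6,1,0.3,20,-1.5,-4.6,1,0.3,18,-1.5,-4,1,0,0,0,0]'
```

```text
time: 18.7
tool_pos: [696.9, 47.8, 58.8]
tcp_rot: [-3.127, -0.066, 2.943]
contact_force: [1.9, -2.0, -3.4]
grip_width: 29.8
```

```bash
python3 - <<'E'
from h import *
c=cam('scene');cv2.imwrite('pics/e5z.png',cv2.resize(c['p'][160:290,260:440],None,fx=4.4,fy=4.4,interpolation=2)[:,:,::-1])
c=cam('side');cv2.imwrite('pics/d5z.png',cv2.resize(c['p'][190:370,200:370],None,fx=3.3,fy=3.3,interpolation=2)[:,:,::-1])
E
```

```text
(no output)
```

View pics/e5z.png

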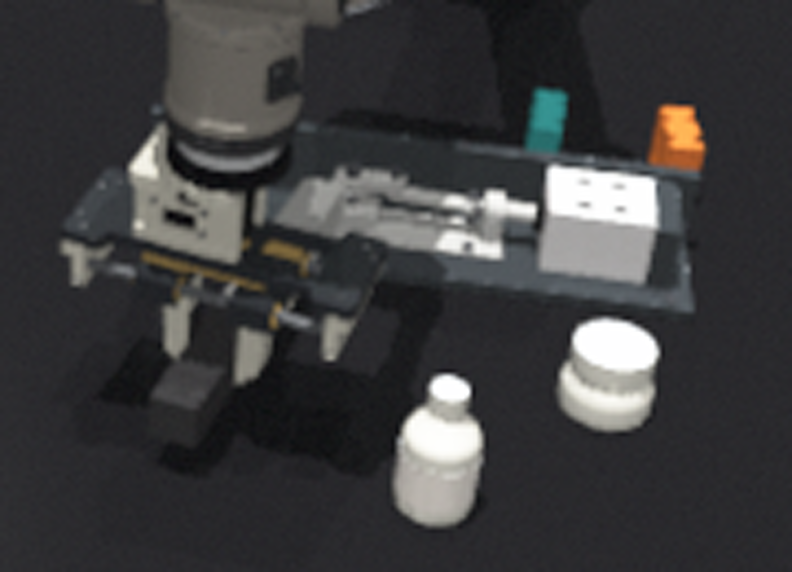

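View pics/d5z.png

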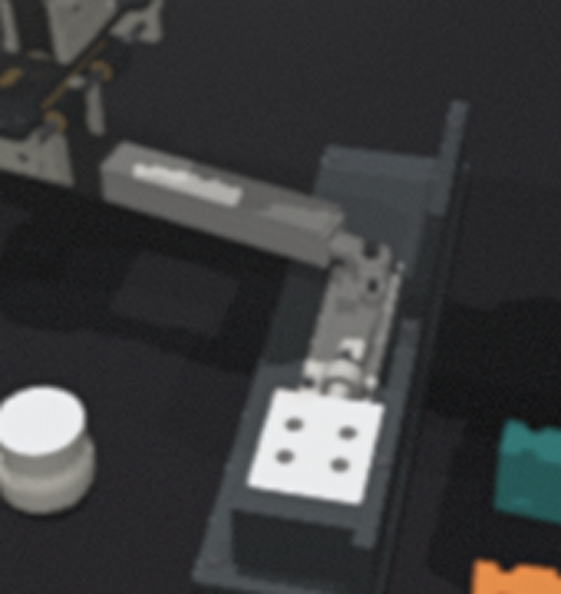

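```bash
python3 -m jog '[1,0,6,0,0,1,0,0,0,0]'
```

```text
time: 19.0
tool_pos: [697.6, 50.3, 58.4]
tcp_rot: [-3.125, -0.066, 2.937]
contact_force: [1.6, 0.0, -2.5]
grip_width: 29.9
```

```bash
python3 -m jog '[1,0.3,0,4,0,1,0,0,0,0]'; python3 -m jog '[1,0.3,0,4,0,1,0,0,0,0]'
```

```text
time: 19.2
tool_pos: [697.5, 49.5, 54.7]
tcp_rot: [-3.125, -0.065, 2.934]
contact_force: [2.2, 0.4, -1.4]
grip_width: 30.1
time: 19.4
tool_pos: [697.4, 49.1, 51.7]
tcp_rot: [-3.126, -0.063, 2.933]
contact_force: [2.2, 0.3, 0.3]
grip_width: 29.9
```

```bash
python3 -m jog '[0.9,0,0,0,0,0.7,0,0,0,0,0.5,0,0,0,0,0.4,0,0,0,0,0.3,0,0,0,0]'; python3 -m jog '[0,0,0,0,0,0,0,0,0,0,0,0,0,0,0,0,0,0,0,0,0,0,0,0,0]'; python3 - <<'E'
from h import *
c=cam('side');cv2.imwrite('pics/d6z.png',cv2.resize(c['p'][190:370,150:370],None,fx=3.2,fy=3.2,interpolation=2)[:,:,::-1])
cam('wrist','w13.png')
E
```

```text
time: 19.9
tool_pos: [695.3, 49.3, 50.9]
tcp_rot: [-3.126, -0.068, 2.933]
contact_force: [-0.3, -0.6, -0.7]
grip_width: 48.9
time: 20.4
tool_pos: [694.3, 49.5, 50.2]
tcp_rot: [-3.125, -0.071, 2.933]
contact_force: [-0.1, 0.4, -1.0]
grip_width: 88.9
```

View pics/d6z.png

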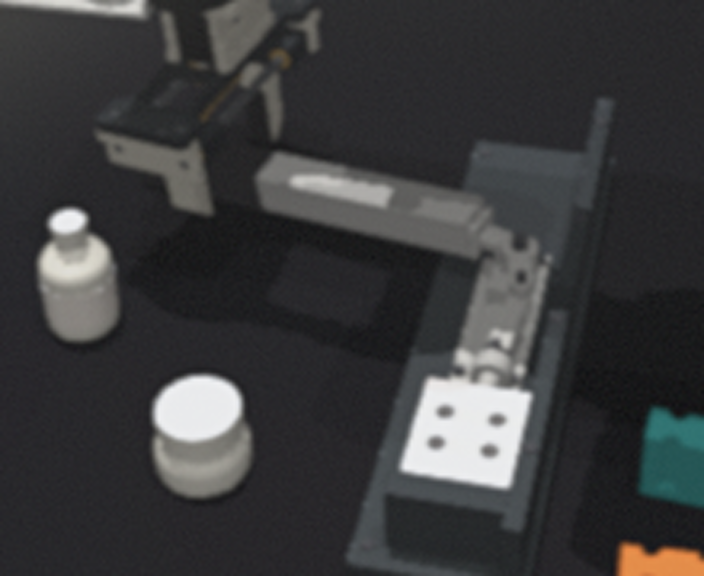

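View pics/w13.png

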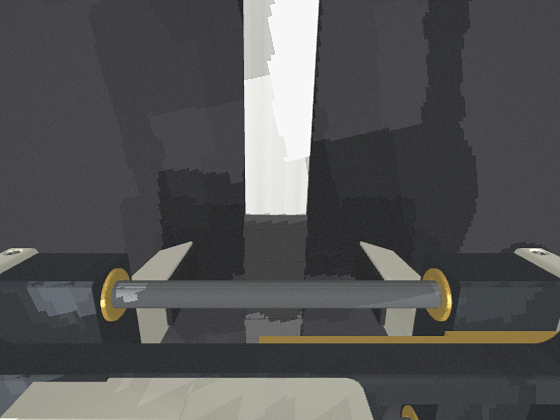

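```bash
python3 -m jog '[0,0,0,-15,0,0,0,0,-30,0,0,0,0,-45,0,0,0,0,-50,0,0,0,0,-50,0]'; python3 -m jog '[0,0,0,0,0]'; python3 - <<'E'
from h import *
c=cam('wrist','w14.png')
c=cam('scene');cv2.imwrite('pics/e7z.png',cv2.resize(c['p'][160:290,240:440],None,fx=4,fy=4,interpolation=2)[:,:,::-1])
c=cam('side','d7.png');X=cloud(c)
cv2.imwrite('pics/d7z.png',cv2.resize(c['p'][190:370,150:370],None,fx=3.2,fy=3.2,interpolation=2)[:,:,::-1])
m=(X[...,2]>55)&(X[...,2]<62)&(X[...,0]>435)&(X[...,0]<560)
for y in range(245,345,6):
    k=m&(abs(X[...,1]-y)<3)
    if k.sum()>5: print(y,X[k][:,0].max().round(1),'flush at',(430.2-.0205*(y-140)+64).round(1))
E
```

```text
time: 21.0
tool_pos: [705.3, 49.9, 239.4]
tcp_rot: [-3.122, -0.087, 2.933]
contact_force: [1.7, -0.1, -0.5]
grip_width: 91.5
time: 21.1
tool_pos: [708.0, 49.8, 249.7]
tcp_rot: [-3.125, -0.071, 2.933]
contact_force: [0.5, 1.0, 0.9]
grip_width: 91.3Traceback (most recent call last):
  File "<stdin>", line 9, in <module>
AttributeError: 'float' object has no attribute 'round'
```

View pics/e7z.png

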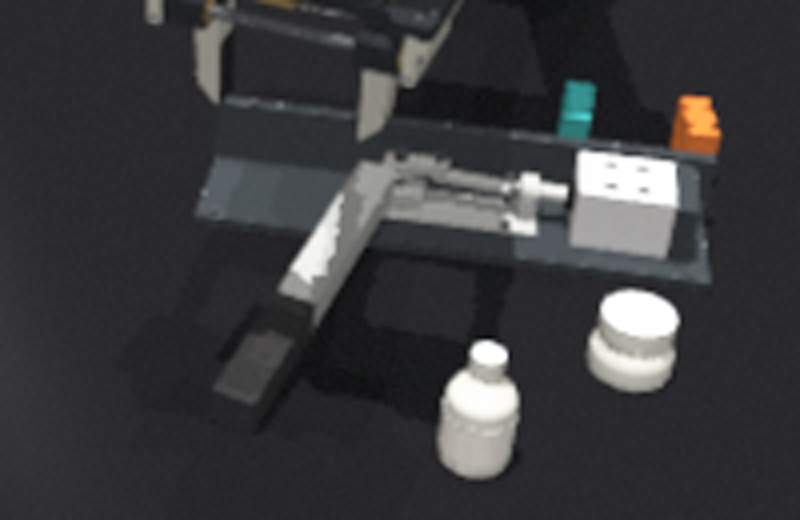

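View pics/d7z.png

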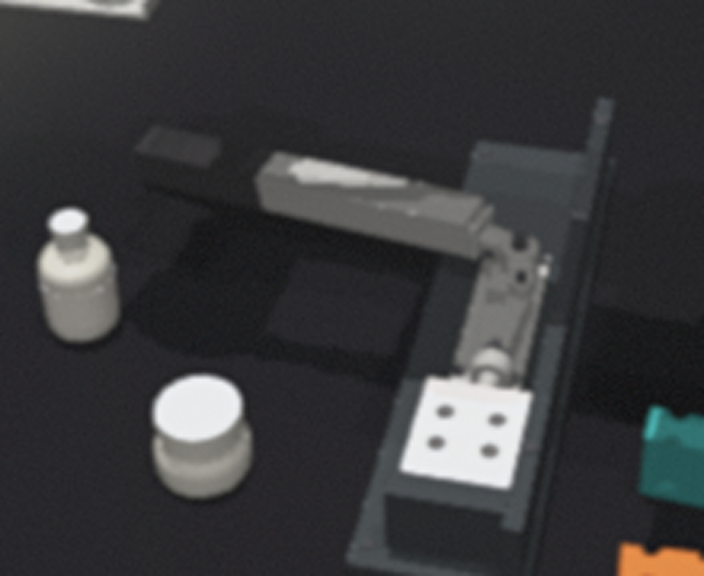

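```bash
python3 - <<'E'
from h import *
c=load('side');X=cloud(c)
m=(X[...,2]>55)&(X[...,2]<61)&(X[...,0]>435)&(X[...,0]<530)
f=(X[...,2]>63)&(X[...,2]<70)&(X[...,0]<445)&(X[...,0]>390)
for y in range(245,345,6):
    k=m&(abs(X[...,1]-y)<3);g=f&(abs(X[...,1]-y)<3)
    if k.sum()>5: print(y,round(X[k][:,0].max(),1),'flush at',round(430.2-.0205*(y-140)+64,1), round(X[g][:,0].max(),1) if g.any() else '')
ch=(213,150) # tube angle: side zoom top near-edge ends at z60
P=lambda u,v,z: plane(c,u/3.2+150,v/3.2+190,z)
a=P(257,180,58);b=P(476,228,60);d=a-b;print('tube edge',a,b,'handle ang',np.arctan2(d[0],-d[1])-.0205)
E
python3 -m jog '[0,0,0,0,0,0,0,0,0,0]'
```

```text
251 489.8 flush at 491.9 425.9
257 491.2 flush at 491.8 426.7
263 491.4 flush at 491.7 426.9
269 491.2 flush at 491.6 426.4
275 491.9 flush at 491.4 444.7
281 489.3 flush at 491.3 426.3
287 490.9 flush at 491.2 426.4
293 490.2 flush at 491.1 425.8
299 490.7 flush at 490.9 424.9
305 491.0 flush at 490.8 425.6
311 491.1 flush at 490.7 425.7
317 491.2 flush at 490.6 424.8
323 490.6 flush at 490.4 425.1
329 494.2 flush at 490.3 424.7
335 496.4 flush at 490.2 425.0
341 495.4 flush at 490.1 437.1
tube edge [655.61445587  92.96977947  58.        ] [492.03093528 110.86382977  60.        ] handle ang 1.441341667607461
time: 21.45
tool_pos: [703.8, 49.9, 236.7]
tcp_rot: [-3.121, -0.092, 2.933]
contact_force: [0.5, 0.5, -0.1]
grip_width: 91.7
```

```bash
python3 -c "
from plant import close_job
print(close_job())"
```

```text
the job is handed in; nothing more can be done
None
```

The job is handed in: the clamp is thrown to its locked stop with the extension bar still on its handle. The clock stood at about 21.5 s of the 72 s allowed.

**What I did**
- **Mould bars:** I pushed the three bars one by one against the fence.
- **Extension bar:** I drew the tube about 200 mm out from under the riser and took it again by its ribbed grip. I slid it onto the rod until it pressed on the shoulder with about 17 N.
- **Throw:** I swung the handle round its pivot to the stop, lowered the bar gently, let go and backed off upward.

**What the last checks showed**
- **Bars:** they stand close together. In the last side view their ends read up to about 2 mm off the flush line, with most within 1 mm. That is inside the 3.5 mm limit.
- **Handle:** the gripper's position gave about 1.31 to 1.32 rad at the stop, against 1.30 for the locked stop. A rough reading from one tube edge in the side picture gave 1.44. I put that down to the choice of edge and the play of the tube on the rod.
- **Tube:** its mouth is still at the shoulder, and the tube stayed on the handle through the release.
- **Bottles and jar:** I never touched them, and the sample bottle and jar look unmoved in the last pictures. The last pictures did not show the amber bottle.
- **Not measured:** the pad force, because I had no direct reading of it. The pad is seen resting on bar a.

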